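Shut and latch the gate of the bottle cage

TASK

Shut the open gate of the small bottle cage on the bench and latch it: lift the pivoting latch bar by its ball knob, take the gate in against the sprung rubber bumper with the bar held over the striker, let the bar drop fully into the catch behind it, and let go. Do it gently: press the gate home by feel without forcing the catch, and do not upset the bottles in the cage or beside it.

Things in the scene. Friction and masses are not known exactly. Their poses are not given: they have to be found in the camera images.
- cage: Fixed grey sheet-steel bottle cage: floor 165 x 250 x 6 mm, walls 91 mm high at back and sides, open on top; its gate side looks along its -x, to the robot. Origin on the bench under the cage's middle; x to the back, y left, z up. The gate's vertical hinge line passes through (-0.090, 0.110) of this frame.
- gate_hinge (a point): Point on the gate's vertical hinge line, 115 mm above the bench (the height of the latch bar's pivot). The gate is a dark steel frame with upright rods, 10 mm thick, reaching 188 mm from the hinge line, 16 to 116 mm above the bench.
- gate (a joint): Angle of the gate about its hinge, rad: 0 = in line with the cage front (running along the cage's -y from the hinge), positive = swung open towards the robot. It stays where it is left, swings freely (0.03 N m friction) and can go a little below 0. Latched, it rests within about 0.05 of zero, depending on where the striker was screwed on.
- latch_bar (a joint): Lift angle of the latch bar, rad: 0 = level, positive = free end up, at most 0.5. It falls by its own weight (about 1 to 1.5 N at the knob): to its stop at -0.03 when free, to 0 on the floor of the catch. Once the bumper pushes the bar against the nose, friction can hold it short of the floor: see that it is fully down, if need be with a light push, before letting go.
- bar_pivot (a point): Pivot of the latch bar, a flat steel bar 195 x 20 x 8 mm on the robot side of the gate, its middle plane 12 mm in front of the gate's. The pivot axis is horizontal, square to the gate, 60 mm from the hinge line, 115 mm above the bench. The bar's free end lies 235 mm from the hinge line, 47 mm past the gate's edge.
- latch_knob (a point): Centre of the black ball knob (24 mm diameter) on an 8 mm stem on the latch bar: 90 mm along the bar from its pivot (150 mm from the hinge line), 45 mm above the bar's centre line, so 160 mm above the bench when the bar is level. Only the stem is within 20 mm below its centre. Its x axis is square to the gate.
- keep: Fixed dark steel post (22 x 24 mm, top 150 mm above the bench) by the free end of the gate; it carries the striker plate and the bumper. Origin 115 mm above the bench, on the shut gate's line, 212 mm from the hinge line; axes as the cage. More than 30 N in all on post, striker and bumper counts as forcing it.
- catch (a point): Nominal middle of the catch slot at level-bar height, on the striker plate: in front (-x) a square-faced nose 8 mm thick, 26 mm wide, its top 18 mm above the level bar's underside (pass it with the bar lifted 0.14 or more; it does not ride up), then the slot, 13 mm wide, then a back wall. The plate sits in slotted holes up to 10 mm nearer or further along x than this: not measured: feel for it.
- bumper_tip (a point): Nominal tip of the sprung rubber bumper (16 mm wide; 6.5 mm travel, 1.2 N/mm), on the striker plate and shifted with it. It meets the gate's back 4 mm before the bar clears the nose. Pushed at the knob, the bar is clear from about 6 N; at 9 to 10 N the bumper reaches its hard end stop, 14 N is too much (12 N on the bumper): aim at 8 to 11 N. Let go too early, it pushes the gate out again.
- vial_a: White-capped clear vial, 41 mm wide, 94 mm high, standing loose in the cage; origin at the centre of its underside. Leave it standing.
- vial_c: White-capped clear vial, 42 mm wide, 98 mm high, standing loose in the cage; origin at the centre of its underside. Leave it standing.
- amber_small: Brown bottle with a black cap, 42 mm wide, 83 mm high, standing loose in the cage; origin at the centre of its underside. Leave it standing.
- indicator_red: Small bottle with a red cap, 33 mm wide, 67 mm high, standing loose on the bench in front; origin at the centre of its underside. Leave it alone.
- dropper_b: Small brown dropper bottle with a black cap, 25 mm wide, 69 mm high, standing loose on the bench in front; origin at the centre of its underside. Leave it alone.
Things that resemble listed ones, but are neither listed nor needed, are in the scene too. Of the things like the amber_small, leave any that is yellow; of the rest the larger one is meant.

How it is judged:
By the outcome, as a careful person would: the job done as asked, in the order asked, and still so for the second after the job is handed in, with the robot touching nothing.
It also fails if it takes over 51 s, if anything falls off the work surface, if the arm or the gripper's body presses on something with over 40 N, if the wrist force passes 120 N, or if a joint passes its speed limit or range.

ROBOT

A 7-joint arm with a two-finger parallel gripper is mounted at the origin on a cart in front of the work surface, level with it; the furniture and walls round the work are solid. World frame = base frame: x ahead of the robot, y to its left, z up, the work surface at z = 0. Lengths are in mm, angles in rad, forces in N, time in s.
With the tool pointing down it reaches from about 425 to 1025 mm from the base axis. Payload 9.4 kg.
Tool frame: the origin (TCP) lies between the finger pads; the fingertips stand 25 mm ahead of it and the grasp point (between the pads) lies 6 mm ahead of it; z points along the fingers, y is the line along which they close (so a half turn about z gives the same grasp; the last joint's range is limited). The gripper opens to 93 mm and grips with 3 to 60 N. Pads are 15 mm wide; open, the fingers measure 128 mm over their backs; the gripper's body (75 mm by 188 mm) begins 65 mm behind the grasp point.
Start: joints at [-1.183, 0.599, -0.003, 1.599, 0.002, 0.943, -0.08], TCP at [324.98, 648.083, 243.618] pointing down, gripper open.
Joint ranges: [-2.57, 2.57], [-0.35, 1.97], [-1.29, 1.29], [0.11, 2.56], [-1.05, 4.19], [0.11, 1.86], [-2.63, 2.63]. Speed limits (rad/s): [2.22, 2.22, 3.01, 3.01, 3.14, 3.14, 3.14].

INTERFACE

Orientations are given as a rotation vector (axis times angle).
In Python, from plant import r gives the robot as it stands. Calls block until the motion is done:
- r.move_to(position, orientation): joint-space move of the TCP to a pose.
- r.servo_line(position, rot=None, velocity=150, force_limit=None): straight line of the TCP; rot=None keeps the orientation; velocity is the mean speed in mm/s. With force_limit (N) it stops when the force on the tool has changed by that much, and returns True; else False.
- r.set_joints(angles): joint-space move.
- r.set_gripper(opening, grasp_force=None): finger opening in mm; grasp_force is the grip in N (None keeps the last); returns when the fingers have stopped.
- r.pause(seconds).
- r.ik(position, orientation): joint angles nearest the present ones, or None.
- r.read_state(): the state.
- r.snapshot(name): name is "scene" or "top" or "wrist"; returns a dict with "color" (480x640x3 uint8, red, green, blue), "fovy" (degrees; the focal length in pixels is half the picture's height over the tangent of half this angle, whatever the lens; pixels are square), "cx", "cy" (the principal point, pixels), "distortion" ([k1, k2, p1, p2, k3] as OpenCV has them; the pictures are not rectified), "world_from_camera" (4x4, takes a point from camera to world coordinates); the wrist camera has in their place "T_tool_cam" (4x4, takes a point from camera to tool coordinates, whose origin is the TCP and whose axes are the flange's). Camera axes: x right, y down, z forward; pixel columns grow to the right and rows downward; lengths in mm; the calibration is good to about 2 mm. A picture is of the moment at which its call begins: read the wrist's pose just before it. There is no depth.
A pose or a line that the arm cannot do raises r.MotionError and nothing moves.
- r.hand_in(): hands the job in; it is judged then, once.
Trained networks look in a picture, given as the dict that the camera call returned (one of the last four; its "shot" number tells which), for a name from the list of things; names that differ only in an ending like _2 or _b are one class to them, and where a whole thing is asked for, a point or a joint stands for the part that bears it (a point fixed in the world has none). Each returns a list of dicts, best first, with "p" (0 to 1); they miss things now and then, are a little off and sometimes report something else, mostly with a low value. They report only what shows in the picture. A call takes as long as a camera call. They do not tell look-alikes from the thing itself.
- r.look_for(picture, label): "xyz" ([x, y, z] in mm, in the coordinates of the camera as it stood for that picture, good to about 4 mm: the middle of the surface that is visible of it).
- r.cut_out(picture, label): "pixels" (480x640 bool, what is visible of it).
- r.spot_point(picture, label): "xyz" ([x, y, z] in mm, in the coordinates of the camera as it stood for that picture, good to about 4 mm: a listed point, or the origin of a listed thing).
The state is a dict: "time_s": time; "joints": joint angles; "dq": joint speeds; "joint_efforts": joint torques, N m; "tool_pos": TCP position; "orientation": TCP orientation; "ft_force": force on the tool from outside, world axes, zero at the start; "ft_torque": the same for the moment, N m; "gripper_width": finger opening in mm; "finger_force": force on a finger pad.
Only numpy, scipy, OpenCV 4.12 (cv2) and the standard library are available. Lean on these libraries where they do the work, as an engineer would, in place of code of your own. Each camera call takes 0.05 s, during which the arm holds its last target. There are 200 camera calls.

## Working session

There is one attempt and no reset: what is moved stays moved. The work goes in short steps, each a Python script; the robot and the scene stay as the last script left them, time stands still between calls to the robot, and variables do not carry over. Pictures are saved under pics/ and viewed, at most 10 in all, crops included, and the job is handed in when it is done.

```bash
mkdir -p pics; ls; cat > h.py <<'E'
import numpy as np, cv2
from plant import r
from scipy.spatial.transform import Rotation as R
def W(s,p):
    T=np.array(s["world_from_camera"]); return T[:3,:3]@np.array(p)+T[:3,3]
def save(s,n,crop=None,k=1):
    im=s["color"]
    if crop: im=im[crop[1]:crop[3],crop[0]:crop[2]]
    im=cv2.resize(im,None,fx=k,fy=k,interpolation=cv2.INTER_CUBIC)
    cv2.imwrite("pics/"+n+".png",im[:,:,::-1])
def px(s,p):
    T=np.linalg.inv(np.array(s["world_from_camera"])); f=240/np.tan(np.radians(s["fovy"])/2)
    K=np.array([[f,0,s["cx"]],[0,f,s["cy"]],[0,0,1]])
    return cv2.projectPoints(np.array(p,float).reshape(-1,3),cv2.Rodrigues(T[:3,:3])[0],T[:3,3],K,np.array(s["distortion"]))[0].reshape(-1,2)
E
python3 - <<'E'
from h import *
np.set_printoptions(precision=1,suppress=True)
print(r.read_state())
for n in ("scene","top"):
    s=r.snapshot(n); save(s,n+"0")
    for l in ["cage","gate_hinge","bar_pivot","latch_knob","keep","catch","bumper_tip","vial_a","amber_small","indicator_red","dropper_b"]:
        for d in r.spot_point(s,l)[:3]:
            w=W(s,d["xyz"]); print(n,l,round(d["p"],2),w,px(s,w)[0])
E
```

```text
pics
{'time_s': 0.0, 'joints': array([-1.2,  0.6, -0. ,  1.6,  0. ,  0.9, -0.1]), 'dq': array([-0.,  0., -0.,  0.,  0., -0.,  0.]), 'joint_efforts': array([  0. , -76.5,   1.5, -25.2,  -0.1,   0. ,   0. ]), 'tool_pos': array([324.8, 647.7, 242.8]), 'orientation': array([-0.7, -3.1,  0. ]), 'ft_force': array([-0.6, -0.8, -0.7]), 'ft_torque': array([-0.1, -0. ,  0. ]), 'finger_force': 0.0, 'gripper_width': 93.07838140269276}
scene cage 0.57 [620.3 295.4   1.6] [279.7 335.5]
scene gate_hinge 0.82 [529.8 407.  112.4] [347.4 313.2]
scene latch_knob 0.9 [406.6 303.2 163. ] [401.8 248.6]
scene latch_knob 0.5 [430.9   6.2   3. ] [341.4 257. ]
scene keep 0.62 [542.5 190.9 115.4] [311.9 251.1]
scene catch 0.62 [529.4 193.9 116.2] [318.9 250.9]
scene bumper_tip 0.75 [535.7 222.3  57. ] [318.  285.1]
scene vial_a 0.93 [637.3 226.4   4.8] [266.3 313.9]
scene amber_small 0.98 [479.3 459.    0.8] [383.7 388.3]
scene amber_small 0.9 [634.3 303.7   7.8] [272.4 336.2]
scene amber_small 0.71 [573.3 473.6  -2.7] [326.7 405. ]
scene indicator_red 0.86 [431.7   7.9   1.9] [341.2 257.8]
scene indicator_red
[... 238 characters left out ...]
22.4 286.3]
top latch_knob 0.66 [414.1 299.5 154.7] [254.7 316.9]
top keep 0.61 [536.4 192.6 115.4] [310.8 255.7]
top catch 0.84 [526.7 190.2 118.3] [312.  260.2]
top catch 0.28 [618.3 300.1   0.5] [264.7 229.9]
top bumper_tip 0.66 [537.  222.   62.7] [297.7 259.9]
top vial_a 0.72 [641.9 363.3   2.8] [236.9 220.3]
top amber_small 0.95 [629.6 302.6   8.9] [263.1 224.3]
top amber_small 0.73 [573.1 475.7   2.3] [186.8 250.9]
top amber_small 0.64 [475.6 458.4   2.3] [193.2 293.9]
top indicator_red 0.49 [433.6   7.4   1.2] [396.9 308.7]
top indicator_red 0.41 [415.3 300.6 153. ] [254.3 316.4]
top dropper_b 0.69 [429.4 -98.7   1. ] [445.1 309.7]
top dropper_b 0.62 [528.7 397.5 112.7] [209.6 261.8]
```

View pics/scene0.png

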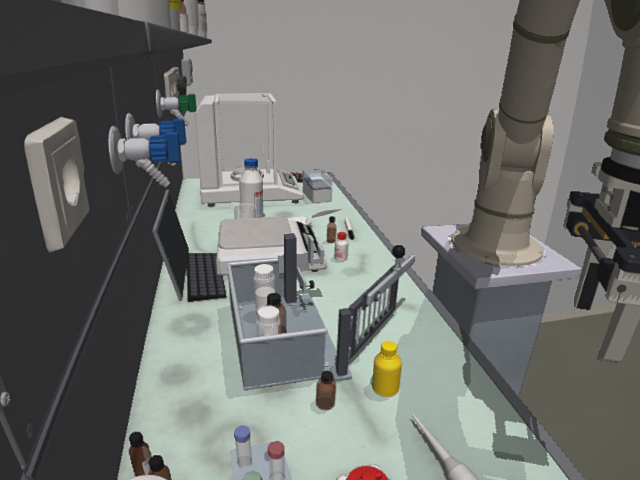

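View pics/top0.png

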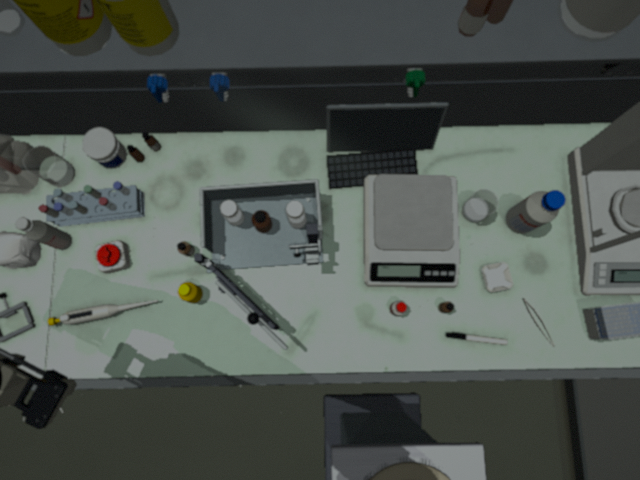

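The scene view shows the cage at (280,320), the gate open about 45° and its black ball knob at (400,252). In the top view the knob is at (254,317), the hinge post at (207,261) and the keep at (311,256). 

Things that could be taken for the knob:
- the black hinge-post top at (347,313)
- the red cap at (341,240)
- the black cap of the amber bottle at (274,299)
- the dropper cap at (331,222)

I choose (400,252): it is a ball on a bar at z≈160, and about 150 mm from the hinge, as described. The next step is to hover above it and check with the wrist camera.

```bash
cat >> h.py <<'E'
def rot(th,sgn):   # th: world gate angle (incl. -yaw); tool y = gate normal
    y=sgn*np.array([-np.cos(th),np.sin(th),0]); z=np.array([0,0,-1.]); x=np.cross(y,z)
    return R.from_matrix(np.c_[x,y,z]).as_rotvec()
def WT(st,s,p):
    T=np.array(s["T_tool_cam"]); q=T[:3,:3]@np.array(p)+T[:3,3]
    return R.from_rotvec(st["orientation"]).apply(q)+st["tool_pos"]
E
python3 - <<'E'
from h import *
np.set_printoptions(precision=2,suppress=True)
for sg in (1,-1):
    print(sg,[r.ik(p,rot(t,sg)) for p,t in (([410,301,290],.79),([410,301,165],.79),([516,256,180],0.))])
sg=min((1,-1),key=lambda g:abs(r.ik([410,301,290],rot(.79,g))[6]))
r.move_to([410,301,290],rot(.79,sg)); print(sg,r.read_state()["time_s"])
for k in range(2):
    st=r.read_state(); s=r.snapshot("wrist")
    if k==0: save(s,"w0")
    for l in ["latch_knob","gate_hinge","bar_pivot","keep","catch"]:
        for d in r.spot_point(s,l)[:2]: print(l,round(d["p"],2),WT(st,s,d["xyz"]))
for n in ("scene","top"):
    s=r.snapshot(n)
    for l in ["gate_hinge","bar_pivot","latch_knob","keep","catch","cage"]:
        for d in r.spot_point(s,l)[:1]: print(n,l,round(d["p"],2),W(s,d["xyz"]))
E
```

```text
1 [array([-0.48,  0.3 , -0.34,  2.02,  0.13,  0.84,  1.46]), array([-0.51,  0.47, -0.32,  2.15,  0.28,  0.56,  1.31]), array([-0.18,  0.55, -0.54,  1.98,  0.43,  0.72,  2.15])]
-1 [array([-1.17,  0.31,  0.55,  2.06, -0.22,  0.83, -1.27]), array([-1.05,  0.49,  0.43,  2.18, -0.39,  0.54, -1.11]), array([-0.73,  0.51,  0.24,  2.02, -0.2 ,  0.63, -0.35])]
-1 2.55
gate_hinge 0.7 [530.   404.48 120.03]
gate_hinge 0.16 [639.19 223.59   6.64]
bar_pivot 0.6 [476.95 367.81 113.52]
keep 0.56 [536.93 191.65 114.61]
catch 0.85 [530.05 184.11 117.13]
latch_knob 0.93 [416.48 303.12 160.15]
gate_hinge 0.85 [526.07 403.4  116.51]
bar_pivot 0.58 [477.06 367.23 111.13]
keep 0.88 [538.73 188.46 119.27]
keep 0.18 [530.2  185.49 116.88]
scene gate_hinge 0.78 [528.71 404.89 115.36]
scene bar_pivot 0.97 [478.26 369.02 114.42]
scene latch_knob 0.58 [408.02 298.48 162.67]
scene keep 0.37 [528.95 190.5  118.72]
scene catch 0.89 [530.1  192.65 118.87]
scene cage 0.79 [622.85 296.79   5.28]
top bar_pivot 0.71 [534.49 220.62  60.9 ]
top latch_knob 0.61 [413.69 301.12 154.53]
top keep 0.86 [540.15 191.6  114.91]
top catch 0.59 [524.21 188.1  116.91]
top cage 0.65 [620.3  304.28  -1.8 ]
```

View pics/w0.png

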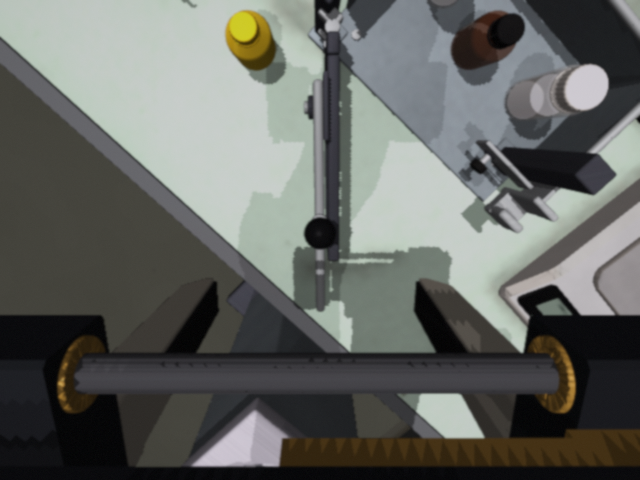

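The ball knob is at wrist pixel (320,234) on the silver bar, which runs along the image column, so the tool is square to the gate. The yellow bottle at (250,40) stands clear. Next I grasp the knob and lift the bar.

```bash
cat >> h.py <<'E'
H=np.array([529.0,404.0]); SG=-1
d=lambda t:np.array([-np.sin(t),-np.cos(t)]); n=lambda t:np.array([-np.cos(t),np.sin(t)])
def pose(t,phi,c=0,extra=0):
    u=60+90*np.cos(phi)-45*np.sin(phi); h=115+45*np.cos(phi)+90*np.sin(phi)
    return np.r_[H+(u+c)*d(t)+12*n(t),h+6+extra]
E
python3 - <<'E'
from h import *
np.set_printoptions(precision=2,suppress=True)
st=r.read_state(); s=r.snapshot("wrist")
m=r.cut_out(s,"latch_knob")
f=240/np.tan(np.radians(s["fovy"])/2);K=np.array([[f,0,s["cx"]],[0,f,s["cy"]],[0,0,1]])
(cx,cy),rad=cv2.minEnclosingCircle(cv2.findNonZero((s["color"][210:260,295:346].max(2)<40).astype(np.uint8)))
print("dark",cx+295,cy+210,rad, len(m))
def bp(uv,z):
    v=np.r_[cv2.undistortPoints(np.array([[uv]],float),K,np.array(s["distortion"])).ravel(),1]
    o=WT(st,s,[0,0,0]); w=WT(st,s,v)-o; return o+w*(z-o[2])/w[2]
k=bp((320,234),157.3); e=bp((321,305),112); b=bp((318,85),117)
print("knob",k,"bar angle",np.arctan2(-(e-b)[0],-(e-b)[1]))
v=k[:2]-H; t=np.arctan2(-v[0],-v[1])-12/151.; print("r",np.hypot(*v),"t",t)
if abs(np.hypot(*v)-151.8)<8:
    r.set_gripper(60,20)
    r.servo_line([*k[:2],200],rot(t,SG)); r.servo_line([*k[:2],157.3+6],velocity=60,force_limit=6)
    a=r.read_state(); print("pre",a["tool_pos"],a["ft_force"])
    r.set_gripper(0,20); a=r.read_state()
    print("grip",a["gripper_width"],a["tool_pos"],a["ft_force"],a["finger_force"],a["time_s"])
    c=np.dot(a["tool_pos"][:2]-H,d(t))-151.3; off=np.dot(a["tool_pos"][:2]-H,n(t)); print("c",c,"off",off)
    for ph in (.06,.14,.2,.26):
        r.servo_line(pose(t,ph,c),rot(t,SG),velocity=40); a=r.read_state(); print(ph,a["ft_force"],a["gripper_width"])
    np.savez("g.npz",t=t,c=c)
    s=r.snapshot("scene"); save(s,"s1",(220,150,500,420),2)
E
```

```text
dark 321.421875 233.0 17.678382873535156 1
knob [412.92 300.48 157.3 ] bar angle 0.7748182341759584
r 155.53840966920842 t 0.7630768382298408
pre [413.06 300.35 163.24] [-0.22  0.03 -0.07]
grip 22.908069224053087 [412.9  300.51 163.36] [0.55 0.04 0.52] 20.000200867652893 6.8833
c 3.734121248188046 off 12.380995324411357
0.06 [ 0.13  0.44 -2.11] 22.918148358274582
0.14 [-0.58 -0.29 -1.47] 22.679864812615495
0.2 [-1.24 -2.02 -0.43] 22.7961926030921
0.26 [-2.35 -1.78 -0.51] 22.72122095537438
```

View pics/s1.png

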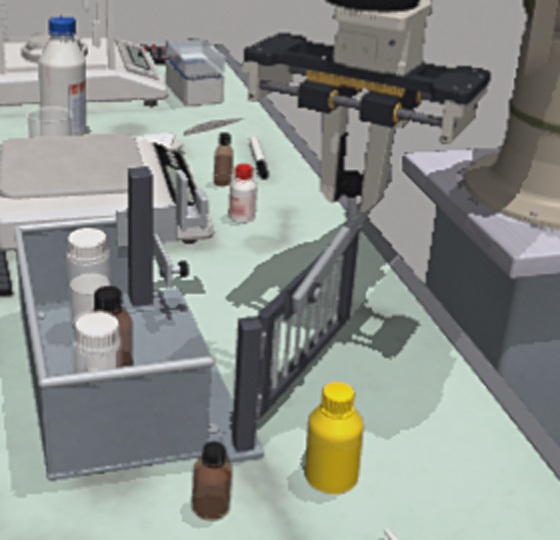

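Knob held and bar lifted clear; bottles undisturbed. Now I swing the gate in, watching the lateral force.

```bash
sed -i 's/^H=.*/H=np.array([527.6,402.6]); SG=-1/' h.py
python3 - <<'E'
from h import *
np.set_printoptions(precision=2,suppress=True)
t=float(np.load("g.npz")["t"]); a=r.read_state()
# re-derive t and c for the shifted hinge
u=60+90*np.cos(.26)-45*np.sin(.26)
v=a["tool_pos"][:2]-H; t=np.arctan2(-v[0],-v[1])-np.arcsin(12/np.hypot(*v)); c=np.dot(v,d(t))-u; print("t,c",t,c)
for tt in np.linspace(t,.10,9)[1:]:
    hit=r.servo_line(pose(tt,.26,c),rot(tt,SG),velocity=45,force_limit=8); a=r.read_state(); F=a["ft_force"]
    fd,fn=F[:2]@d(tt),F[:2]@n(tt); print(round(tt,3),hit,"fd %.2f fn %.2f fz %.2f w %.1f"%(fd,fn,F[2],a["gripper_width"]),a["time_s"])
    if hit: break
    if abs(fd)>2: c+=0.4*fd
np.savez("g.npz",t=tt,c=c); print(c)
s=r.snapshot("scene"); save(s,"s2",(220,180,420,400),3)
s=r.snapshot("top")
E
```

```text
t,c 0.7627907904953932 1.8489233625620045
0.68 False fd 2.80 fn -0.98 fz -0.58 w 22.7 8.6583
0.597 False fd -2.36 fn -1.43 fz -4.71 w 22.9 9.0667
0.514 False fd 1.44 fn 0.09 fz -1.84 w 22.5 9.4667
0.431 False fd 1.34 fn -0.27 fz -1.36 w 22.7 9.8667
0.349 False fd 2.60 fn 1.26 fz -0.57 w 22.8 10.2667
0.266 False fd -2.60 fn 0.40 fz -3.02 w 22.7 10.675
0.183 False fd 1.16 fn 0.26 fz -0.64 w 22.9 11.075
0.1 False fd 1.90 fn 1.20 fz -0.19 w 23.0 11.475
2.0274769197295512
```

View pics/s2.png

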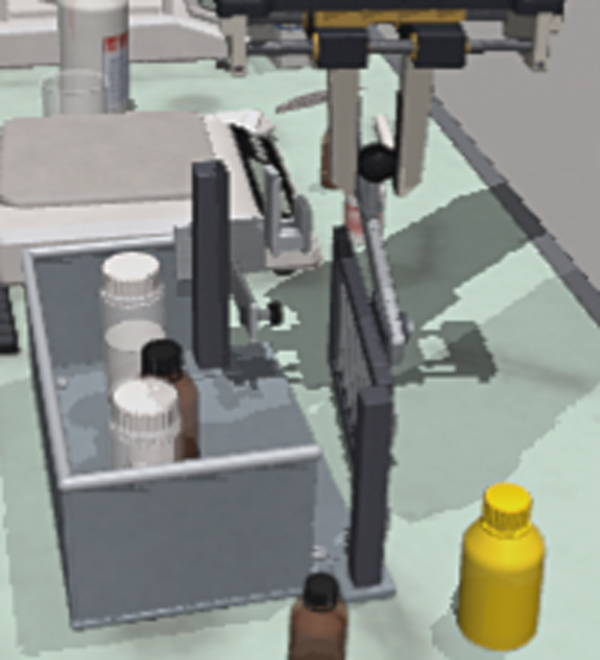

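Gate at about 0.1 rad with the bar lifted. Now the press by feel, in fine steps.

```bash
cat >> h.py <<'E'
def ft(t,k=4):
    F=[]
    for _ in range(k): r.pause(.03); F.append(r.read_state()["ft_force"])
    F=np.mean(F,0); return F[:2]@d(t),F[:2]@n(t),F[2]
E
python3 - <<'E'
from h import *
g=np.load("g.npz"); t,c=float(g["t"]),float(g["c"]); b=ft(t); print("base",b)
while t>-.16:
    f0=ft(t,2)[1]-b[1]
    t-= .01 if f0<2 else .004
    hit=r.servo_line(pose(t,.26,c),rot(t,SG),velocity=15,force_limit=5)
    F=ft(t); fn=F[1]-b[1]
    if abs(F[0])>2.5: c+=.3*F[0]
    print("%.3f %s fd %.2f dfn %.2f fz %.2f"%(t,hit,F[0],fn,F[2]))
    if fn>8.2: break
a=r.read_state(); print(a["tool_pos"],a["gripper_width"],a["time_s"],c)
np.savez("g.npz",t=t,c=c,b=b)
s=r.snapshot("scene"); save(s,"s3",(240,200,400,350),4)
E
```

```text
base (np.float64(2.8667138941938837), np.float64(0.2393830091668149), np.float64(0.35925738189177936))
0.090 False fd 4.04 dfn 0.13 fz 1.25
0.080 True fd -1.77 dfn -0.86 fz -3.28
0.070 False fd -4.64 dfn -1.08 fz -6.57
0.060 True fd 3.18 dfn -0.68 fz 0.80
0.050 True fd -0.68 dfn -0.95 fz -2.85
0.040 False fd -2.20 dfn -0.65 fz -3.97
0.030 False fd -3.36 dfn -0.56 fz -5.09
0.020 True fd 2.69 dfn -0.44 fz -0.25
0.010 True fd -0.50 dfn -1.29 fz -2.41
0.000 False fd -0.35 dfn 0.02 fz -3.15
-0.010 False fd -1.31 dfn -0.37 fz -3.20
-0.020 False fd -1.59 dfn -0.46 fz -3.80
-0.030 False fd -1.78 dfn -0.60 fz -3.78
-0.040 False fd -1.73 dfn -0.11 fz -3.86
-0.050 False fd -1.82 dfn -0.49 fz -3.79
-0.060 False fd -1.93 dfn -0.23 fz -4.44
-0.070 False fd -2.35 dfn -0.51 fz -4.32
-0.080 False fd -2.07 dfn 0.60 fz -4.29
-0.090 False fd -2.35 dfn 2.43 fz -4.22
-0.094 False fd -1.97 dfn 4.13 fz -4.16
-0.098 False fd -2.04 dfn 4.31 fz -3.80
-0.102 False fd -2.09 dfn 5.23 fz -3.92
-0.106 False fd -1.94 dfn 5.97 fz -3.92
-0.110 False fd -2.13 dfn 6.74 fz -3.60
-0.114 False fd -2.21 dfn 7.28 fz -3.36
-0.118 False fd -1.96 dfn 7.63 fz -4.19
-0.122 False fd -1.66 dfn 8.16 fz -3.73
-0.126 False fd -1.60 dfn 8.12 fz -3.96
-0.130 False fd -1.66 dfn 8.88 fz -3.69
[531.5274146  263.65375962 186.99792208] 22.44911238633569 24.85 2.598854698087769
```

View pics/s3.png

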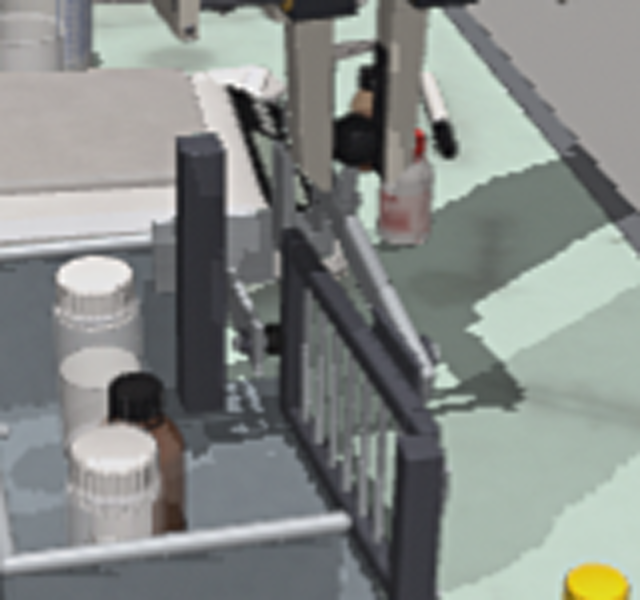

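The wrist now feels about 9 N and the gate is against the bumper (pixel (272,340)); the bar is lifted behind the fingers. Lowering the bar while holding the press.

```bash
python3 - <<'E'
from h import *
g=np.load("g.npz"); t,c,b=float(g["t"]),float(g["c"]),g["b"]
for ph in [.22,.18,.14,.11,.08,.05,.02,0.,-.02]:
    hit=r.servo_line(pose(t,ph,c),rot(t,SG),velocity=25,force_limit=6)
    F=ft(t,3); fn=F[1]-b[1]; z=r.read_state()["tool_pos"][2]
    print("%.2f %s t %.3f fd %.2f dfn %.2f fz %.2f z %.1f"%(ph,hit,t,F[0],fn,F[2],z))
    if hit or F[2]>3: break
    if fn<8: t-=.004
    elif fn>10: t+=.003
    if abs(F[0])>3: c+=.3*F[0]
print(r.read_state()["time_s"],c); np.savez("g.npz",t=t,c=c,b=b,ph=ph)
s=r.snapshot("scene"); save(s,"s4",(260,200,400,305),5)
E
```

```text
0.22 False t -0.130 fd -2.77 dfn 9.40 fz -3.58 z 183.9
0.18 False t -0.130 fd -2.14 dfn 9.75 fz -3.52 z 180.7
0.14 False t -0.130 fd -1.95 dfn 9.67 fz -3.27 z 177.5
0.11 False t -0.130 fd -2.64 dfn 9.95 fz -2.58 z 175.0
0.08 False t -0.130 fd -2.64 dfn 10.15 fz -3.16 z 172.5
0.05 False t -0.127 fd -2.24 dfn 9.54 fz -1.46 z 170.0
0.02 False t -0.127 fd -2.46 dfn 9.23 fz -2.28 z 167.3
0.00 False t -0.127 fd -1.91 dfn 11.42 fz 4.24 z 166.2
27.95 2.598854698087769
```

View pics/s4.png

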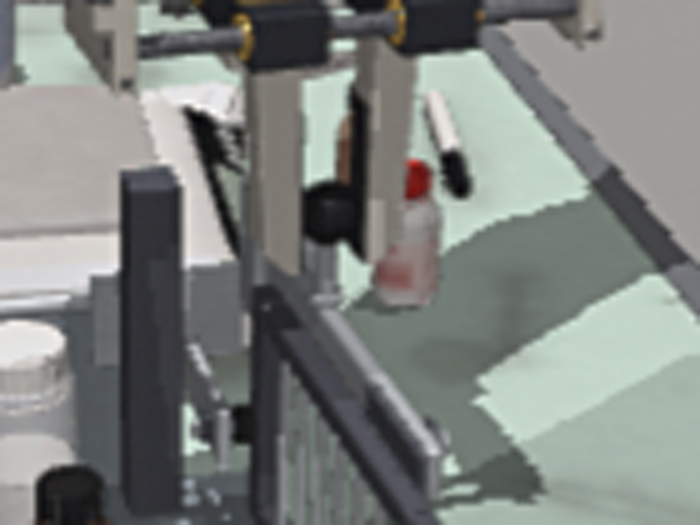

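Contact came at z = 166.2 with fz jumping +6 N. That matches a level bar on the catch floor; resting on the nose top would have stopped it about 10 mm higher at the knob. Next I ease off the press so the nose takes the load, check it holds, push lightly down, release and retreat.

```bash
python3 - <<'E'
from h import *
g=np.load("g.npz"); t,c,b=float(g["t"]),float(g["c"]),g["b"]
for i in range(12):
    t+=.005; r.servo_line(pose(t,0,c),rot(t,SG),velocity=15,force_limit=6); F=ft(t,3); fn=F[1]-b[1]
    a=r.read_state(); print("%.3f fd %.2f dfn %.2f fz %.2f"%(t,F[0],fn,F[2]),a["tool_pos"].round(1))
    if fn<0: break
print(a["time_s"]); np.savez("g.npz",t=t,c=c,b=b)
E
```

```text
-0.122 fd -1.77 dfn 9.21 fz 2.29 [532.8 249.5 166.2]
-0.117 fd -1.94 dfn 8.25 fz 2.09 [532.3 249.5 166.2]
-0.112 fd -1.56 dfn 7.39 fz 1.15 [531.8 249.5 166.2]
-0.107 fd -2.31 dfn 6.94 fz 0.62 [531.2 249.5 166.2]
-0.102 fd -1.65 dfn 6.25 fz 0.10 [530.7 249.5 166.2]
-0.097 fd -1.05 dfn 5.72 fz -0.86 [530.2 249.5 166.2]
-0.092 fd -0.78 dfn 2.44 fz -1.05 [530.1 249.5 166.2]
-0.087 fd -0.80 dfn -3.20 fz -3.04 [530.  249.7 166.3]
30.8
```

The force fell sharply from 5.7 to −3 N while the position stopped at x ≈ 530, so the nose is holding the bar. Now a light push down, then release.

```bash
python3 - <<'E'
from h import *
g=np.load("g.npz"); t,c,b=float(g["t"]),float(g["c"]),g["b"]
t-=.003; p=pose(t,0,c); r.servo_line(p,rot(t,SG),velocity=15); print(ft(t))
for k in range(4):
    p[2]-=.7; r.servo_line(p,velocity=10,force_limit=5); F=ft(t,3); print(F,r.read_state()["tool_pos"][2])
    if F[2]>3: break
r.set_gripper(50); print(ft(t),r.read_state()["gripper_width"])
p=r.read_state()["tool_pos"]+[0,0,90]; r.servo_line(p,velocity=100)
r.servo_line(p+[-130,0,40],velocity=150); r.pause(.3)
a=r.read_state(); s=r.snapshot("scene"); save(s,"s5",(220,180,420,400),2.7); s2=r.snapshot("top")
save(s2,"t5",(170,170,350,330),4)
for q in (s,s2):
    for l in ("latch_knob","gate_hinge","bar_pivot"):
        for e in r.spot_point(q,l)[:1]: print(l,e["p"],W(q,e["xyz"]))
print(a["time_s"],a["tool_pos"])
E
```

```text
(np.float64(-1.0755323260165015), np.float64(-3.4317533601614274), np.float64(-1.0581730275425005))
(np.float64(-0.8273339212410351), np.float64(-2.349493161389623), np.float64(5.781271992607233)) 166.12723471247347
(np.float64(-0.5043821967349733), np.float64(0.4526774241716039), np.float64(-0.4435906146851806)) 49.731117447756304
latch_knob 0.81 [524.82552663 254.22047691 164.80928492]
bar_pivot 0.92 [521.12807946 340.77601421 115.0221596 ]
latch_knob 0.74 [530.12310064 253.67900325 155.14761214]
gate_hinge 0.79 [528.84257813 399.28771165 111.2736529 ]
bar_pivot 0.38 [536.75436061 219.08042903  60.6253658 ]
34.7333 [399.68267938 249.40860408 295.01127382]
```

View pics/s5.png

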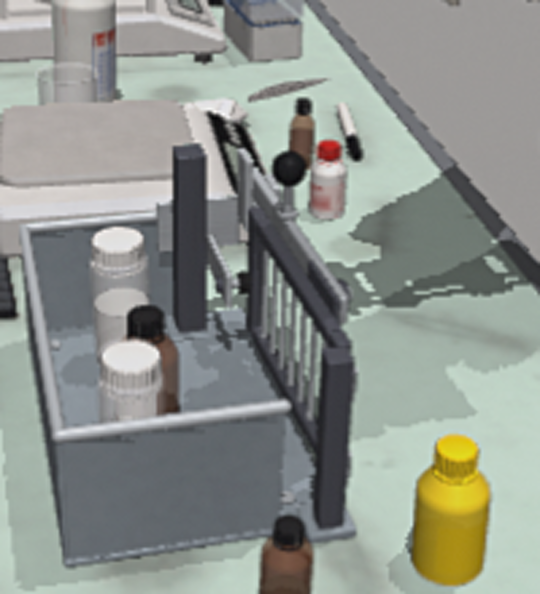

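View pics/t5.png

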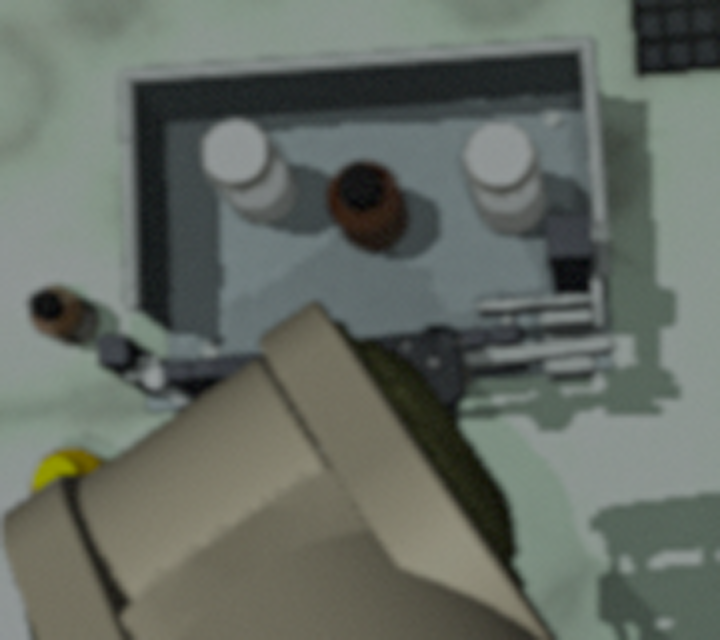

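The scene view shows the gate in line with the cage front, the bar level along it and the knob free at (290,168). In the top view the bar end at (600,350) lies between the nose (575,370) and the back wall (560,310), and all the bottles stand.

```bash
python3 -c "
from plant import r
print(r.hand_in())"
```

```text
the job is handed in; nothing more can be done
None
```

The gate is shut with the latch bar fully down in the catch, the robot is clear of everything, the bottles are still standing, and the job was handed in at about 35 s; no verdict came back.

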